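# Put the cleaned window clamp away in its rack

### The arm

A 6-joint arm with a two-finger parallel gripper is mounted at the origin on a cart in front of the work surface, level with it; the furniture and walls round the work are solid. World frame = base frame: x ahead of the robot, y to its left, z up, the work surface at z = 0. Lengths are in m, angles in rad, forces in N, time in s.
With the tool pointing down it reaches from about 0.35 to 0.725 m from the base axis. Payload 4.3 kg.
Tool frame: the origin (TCP) lies on the centre line of the jaws, within the pads' length; the fingertips stand ahead of it and the grasp point (between the pads) lies 5 mm behind it (r.tcp_to_tips is the z of the fingertips in the tool frame, in m); z points along the fingers, x is the direction in which the jaws open and shut, and the axes are right-handed (so a half turn about z gives the same grasp; the last joint's range is limited). The gripper opens to 85 mm and grips with 20 to 120 N. Pads are 22 mm wide; open, the fingers measure 114 mm over their backs; the gripper's body (76 mm by 85 mm) begins 54 mm behind the grasp point. The pads swing forward as they close: fully open they stand 13 mm farther back than shut.
Start: joints at [-1.299, 0.377, 0.081, 1.274, 0, 1.46], TCP at [0.214, -0.534, 0.245] pointing down, gripper open.
Joint ranges: [-2.72, 2.72], [-0.84, 1.66], [-1.02, 1.22], [-1.77, 2.12], [-1.37, 1.28], [-3.14, 3.14]. Speed limits (rad/s): [2.57, 2.57, 3.14, 3.14, 3.14, 3.14].

### API

Orientations are given as [roll, pitch, yaw] about the fixed x, y, z axes, in that order (R = Rz(yaw) Ry(pitch) Rx(roll)).
In Python, from cell import r, optics, order, nets gives the robot as it stands.
- The arm moves only by the tool apply_moves, never from a script. Its argument "rows" is one flat list of numbers, 4 for each row, row after row: the shift along the tool's x, y, z in cm, then the turn about the tool's z in degrees. A call has 1 to 12 rows; each row shifts and turns the commanded pose from where the row before left it, along the tool's axes as they then stand; what a row does not reach is not made up. A row lasts 1/10 s, in which the tool goes at most 50 mm and 8.59 degrees, less where a joint would pass 70% of its speed; a pose out of reach is approached as far as the arm can. A call is refused whole if a number of a shift passes 5 or a number of a turn 8.59, either way. A call with a gripper value outside its range is refused whole. "grip" is the closure in counts, from 0 (fully open) to 255 (shut), set as the call begins (left out, the last holds). The fingers move at their own pace and stop on an object; "squeeze" is the grip in N (left out, the last holds). Time passes only in rows, so rows that do not move let the fingers close. It gives the time, the measured TCP pose, the force and the opening at its end, in the units of the state.
- r.read_state(): the state, without advancing time (a new reading comes with each control period).
- optics.capture(name): name is "scene" or "side" or "wrist"; returns the picture (480x640x3 uint8, blue, green, red); there is no depth.
- optics.calibration(name): a dict with "fx", "fy", "cx", "cy" (pixels), "rvec" (rotation vector, rad) and "tvec" (3), from world to camera coordinates, as OpenCV has them. Camera axes: x right, y down, z forward; pixel columns grow to the right and rows downward; lengths in m; the calibration is good to about 2 mm. A picture is of the moment at which its call begins: read the wrist's pose just before it. calibration takes no time and is no camera call; for the wrist camera it gives the pose at the moment of the call.
- order.close_job(): hands the job in, once; it reports no verdict.
Trained networks look in the newest picture that a camera, given by its name, has taken for a name from the list of things; names that differ only in an ending like _2 or _b are one class to them, and where a whole thing is asked for, a point or a joint stands for the part that bears it (a point fixed in the world has none). Each returns a list of dicts, best first, with "score" (0 to 1); they miss things now and then, are a little off and sometimes report something else, mostly with a low value. They report only what shows in the picture. A call takes as long as a camera call. They do not tell look-alikes from the thing itself.
- nets.boxes_of(camera, query): "uv" ([column, row] in pixels, amid what is visible of it).
- nets.place_of(camera, query): "uv" ([column, row] in pixels: a listed point, or the origin of a listed thing).
The state is a dict: "clock": time; "qpos": joint angles; "qd": joint speeds; "effort": joint torques, N m; "tcp_pos": TCP position; "orientation": TCP orientation; "contact_force": force on the tool from outside, world axes, zero at the start; "wrist_torque": the same for the moment, N m; "gripper_width": opening from 0.0 (shut) to 1.0 (fully open).
Only numpy, scipy, OpenCV 4.12 (cv2) and the standard library are available. Lean on these libraries where they do the work, as an engineer would, in place of code of your own. Each camera call takes 0.05 s, during which the arm holds its last target.

### The job

The grey metal window clamp plate is leaning on a white drying stand. Put it away in the blue storage rack: bring its lower edge into the groove while it still leans forward, clear of the two hooks, then straighten it up under the hooks so that it stands upright against the two posts, and let go. Leave the copper heater insert on its own stand.

Things in the scene. Friction and masses are not known exactly. Their poses are not given: they have to be found in the camera images.
- window_clamp: Flat grey metal plate 60 x 90 x 8 mm, 0.14 kg. At the start it stands on a 90 mm edge, its top leaning 25 degrees from upright to the stand's front (roughly to the robot). Origin: middle of one 60 x 90 face (the far one). x runs up the plate (edges at x = -30 and +30 mm), y along the 90 mm edge, z through the thickness (plate from z = 0 to 8 mm, +z towards the leaning side).
- clamp_foot (a point): Middle of the plate's lower edge (plate frame x = -30, y = 0, z = 4 mm). The white stand (base 76 x 104 x 12 mm) carries the plate's front face by two slanted arms at its ends only, 36 to 48 mm from the middle; a 13 mm high toe stands behind the lower edge. The middle of the upper edge is free for fingers in front and behind; the plate slides out along its own plane.
- rack: Blue rack, fixed. Origin: centre of the underside of its 80 x 122 x 10 mm base; z up, x from the front lip to the posts behind, y along the groove. Posts: front faces at x = 10, y = 37 to 59 mm either side, 81 mm high. Each has a hook on top reaching forward to x = -4 mm, z = 81 to 86 mm. The 74 mm between the posts is free for fingers, but for a tie bar 20 mm high behind the groove.
- rack_groove (a point): Middle of the groove floor (rack x = 1, y = 0, z = 13 mm). Floor 18 mm wide, x = -8 to 10 mm, sloping 2 mm down to the posts; end stops at y = +-53 mm. Front lip about 12 mm high, sloping outward 35 degrees. An upright plate has about 8 mm below the hooks, so it must go in with its top leaning to -x (25 degrees), moving down along its own slant in front of the hooks, then swing up about its lower edge.
- heater_insert: Copper heater insert 38 x 68 x 16 mm, leaning on a second, similar white stand; a bystander. Origin: middle of its far 38 x 68 mm face.
There are look-alikes about, which are no part of the job. Of the things that look like the rack, the larger one is meant.

How it is judged:
On the way:
1. the plate's lower edge is in the groove of the rack while the plate still leans forward by at least 13 degrees (x of clamp_foot in the frame of rack between -0.016 and 0.012 m and y of clamp_foot in the frame of rack between -0.02 and 0.02 m and z of clamp_foot in the frame of rack below 0.024 m and angle between the x axis of window_clamp and the z axis of rack, either way round above 0.227 rad), for 0.05 s.
At the end, for the whole second after the job is handed in: The window clamp rests on the groove floor between lip and posts, at rest, upright within 13 degrees, long edge along the groove within 10 degrees, its middle within 16 mm of the rack's middle along the groove, height within 8 mm; the copper insert is within 30 mm of its start (angle between the x axis of window_clamp and the z axis of rack, either way round below 0.227 rad and angle between the y axis of window_clamp and the y axis of rack, either way round below 0.175 rad and x of window_clamp in the frame of rack between -0.016 and 0.02 m and y of window_clamp in the frame of rack between -0.016 and 0.016 m and z of window_clamp in the frame of rack between 0.034 and 0.05 m and linear speed of window_clamp below 0.02 m/s and distance of heater_insert from where it was at the start of the episode below 0.03 m); the robot touches nothing.
It fails at once if the copper heater insert is moved by more than 30 mm (distance of heater_insert from where it was at the start of the episode above 0.03 m).
It also fails if it takes over 40 s, if anything falls off the work surface, if the arm or the gripper's body presses on something with over 40 N, if the wrist force passes 120 N, or if a joint passes its speed limit or range.

## Working session

There is one attempt and no reset: what is moved stays moved. The work goes in short steps, Python scripts to look and compute and a tool call to move; the robot and the scene stay as the last step left them, time stands still between calls to the robot, and variables do not carry over. Pictures are saved under pics/ and viewed, and the job is handed in when it is done.

Besides the shell and the picture viewer there is one more tool, called after "Call:" as name(argument=value, ...) on one line, values as JSON. apply_moves: Moves the arm, as the interface text tells. Its arguments: {"type":"object","properties":{"rows":{"type":"array"},"grip":{"type":"number"},"squeeze":{"type":"number"}},"required":["rows"]}

```bash
ls; mkdir -p pics; cat > h.py <<'E'
import numpy as np,cv2
from cell import r,optics,order,nets
def cal(n):
    c=optics.calibration(n);K=np.array([[c['fx'],0,c['cx']],[0,c['fy'],c['cy']],[0,0,1]])
    return K,np.array(c['rvec'],float).ravel(),np.array(c['tvec'],float).ravel()
def proj(n,P):
    K,rv,t=cal(n);return cv2.projectPoints(np.array(P,float).reshape(-1,1,3),rv,t,K,None)[0].reshape(-1,2)
def ray(n,uv):
    K,rv,t=cal(n);R=cv2.Rodrigues(rv)[0];d=R.T@np.linalg.inv(K)@np.array([uv[0],uv[1],1.]);return -R.T@t,d/np.linalg.norm(d)
def atz(n,uv,z):
    o,d=ray(n,uv);return o+d*(z-o[2])/d[2]
def tri(obs):
    A=np.zeros((3,3));b=np.zeros(3);L=[]
    for n,uv in obs:
        o,d=ray(n,uv);M=np.eye(3)-np.outer(d,d);A+=M;b+=M@o;L.append((o,d))
    p=np.linalg.solve(A,b);return p,[np.linalg.norm(np.cross(p-o,d)) for o,d in L]
E
python3 - <<'E'
from h import *
np.set_printoptions(precision=4,suppress=True)
for n in ['scene','side','wrist']:
    im=optics.capture(n);cv2.imwrite(f'pics/{n}0.png',im)
    for q in ['window_clamp','clamp_foot','rack','rack_groove','heater_insert']:
        print(n,q,[(np.round(d['uv'],1).tolist(),round(d['score'],2)) for d in nets.place_of(n,q)][:4])
    K,rv,t=cal(n);R=cv2.Rodrigues(rv)[0];print(K[0,0],K[0,2],K[1,2],-R.T@t,R.T[:,2])
print(r.read_state(),r.tcp_to_tips)
E
```

```text
pics
scene window_clamp [([212.4, 220.4], 0.76)]
scene clamp_foot [([212.6, 231.5], 0.78)]
scene rack [([451.7, 302.6], 0.96), ([274.6, 253.5], 0.9)]
scene rack_groove [([278.2, 253.1], 0.81), ([452.9, 295.7], 0.77)]
scene heater_insert [([380.0, 254.7], 0.71)]
548.9468235232368 315.4548776989293 233.73895693063116 [-0.3057 -0.68    0.5445] [ 0.7603  0.476  -0.4419]
side window_clamp [([287.8, 344.0], 0.59)]
side clamp_foot [([288.3, 344.8], 0.76)]
side rack [([368.7, 161.0], 0.75), ([326.8, 277.1], 0.63)]
side rack_groove [([324.3, 278.2], 0.95), ([371.3, 154.3], 0.7), ([291.6, 347.0], 0.45)]
side heater_insert [([325.5, 190.4], 0.65)]
499.86699800660034 320.8766716609911 232.10173501167114 [0.3147 0.4248 0.88  ] [ 0.2183 -0.5558 -0.8022]
wrist window_clamp []
wrist clamp_foot []
wrist rack []
wrist rack_groove []
wrist heater_insert []
391.91730577456497 313.2776643657193 241.15627002049254 [ 0.2809 -0.5062  0.3743] [-0.2617 -0.105  -0.9594]
{'clock': 0.9, 'qpos': array([-1.2993,  0.3773,  0.081 ,  1.2744,  0.    ,  1.4605]), 'qd': array([ 0.0007, -0.0016,  0.0015,  0.0002, -0.0009, -0.0005]), 'effort': array([ -0.0005, -46.3505,  27.0161,  -0.0001,  -0.0002,   0.    ]), 'tcp_pos': array([ 0.2143, -0.5336,  0.2454]), 'orientation': array([ 3.1416, -0.0002, -1.189 ]), 'contact_force': array([-0.5024, -0.2876, -0.2801]), 'wrist_torque': array([-0.027 , -0.0237, -0.0646]), 'gripper_width': 1.0029375526604989} 0.014
```

View pics/scene0.png

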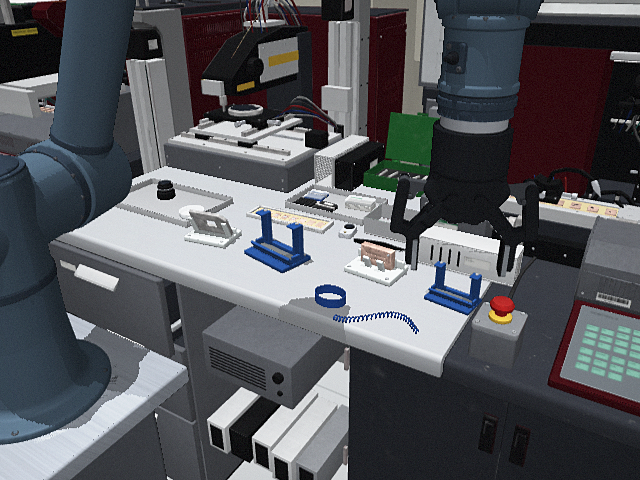

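View pics/side0.png

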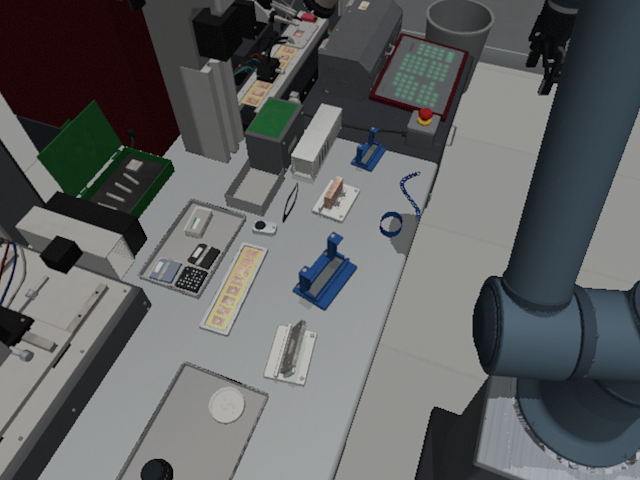

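```bash
python3 - <<'E'
from h import *
np.set_printoptions(precision=4,suppress=True)
a,b=cv2.imread('pics/scene0.png'),cv2.imread('pics/side0.png')
def crop(im,x,y,w,h,W=390): return cv2.resize(im[y:y+h,x:x+w],(W,int(W*h/w)),interpolation=cv2.INTER_CUBIC)
o=np.vstack([np.hstack([crop(a,150,180,120,90),crop(a,220,195,120,90)]),np.hstack([crop(b,220,300,140,105),crop(b,260,230,140,105)])])
cv2.imwrite('pics/crop0.png',o)
o=np.vstack([np.hstack([crop(a,385,225,160,120),crop(b,300,100,140,105)])])
cv2.imwrite('pics/crop1.png',o)
for nm,s,d in [('foot',(212.6,231.5),(288.3,344.8)),('wc',(212.4,220.4),(287.8,344)),('r1',(451.7,302.6),(368.7,161)),('g1',(452.9,295.7),(371.3,154.3)),('r2',(274.6,253.5),(326.8,277.1)),('g2',(278.2,253.1),(324.3,278.2)),('h',(380,254.7),(325.5,190.4))]:
    print(nm,*tri([('scene',s),('side',d)]))
E
```

```text
foot [0.5087 0.0934 0.0151] [np.float64(0.006080917974128062), np.float64(0.006080917974127947)]
wc [0.5094 0.0977 0.0381] [np.float64(0.0008062737696390963), np.float64(0.0008062737696389903)]
r1 [ 0.5269 -0.4433 -0.0103] [np.float64(0.0036602965866242825), np.float64(0.003660296586624513)]
g1 [ 0.5221 -0.4465  0.0094] [np.float64(0.002036688539154538), np.float64(0.002036688539154395)]
r2 [ 0.4993 -0.0765  0.0071] [np.float64(0.0010144107212838513), np.float64(0.0010144107212839136)]
g2 [ 0.5066 -0.0771  0.0029] [np.float64(0.002074408760170161), np.float64(0.0020744087601702694)]
h [ 0.5779 -0.2798  0.0242] [np.float64(0.0025057910162650117), np.float64(0.0025057910162649298)]
```

Two rack candidates: A at scene (277,245) / side (325,275) and B at scene (453,290) / side (368,155). A looks larger even though B is closer to the scene camera. The grey plate is at scene (212,222) / side (290,347), and the copper insert at scene (378,258) stays where it is. I'll check the crops.

View pics/crop0.png

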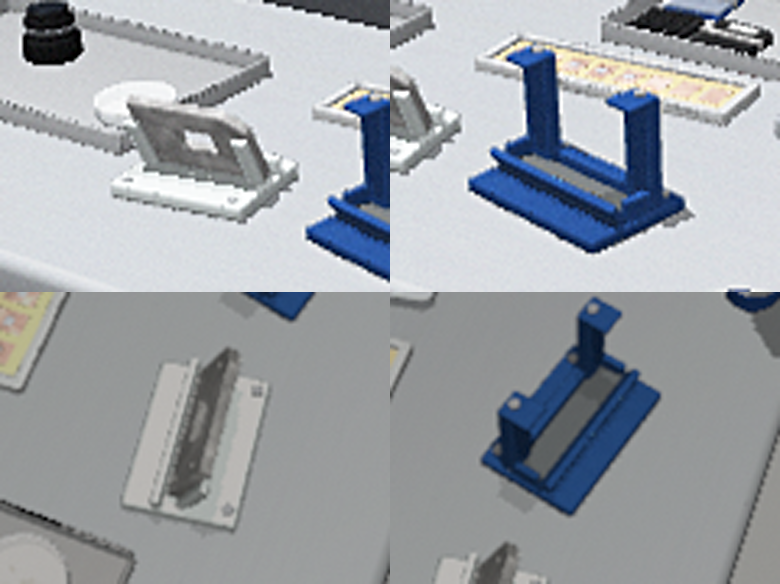

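View pics/crop1.png

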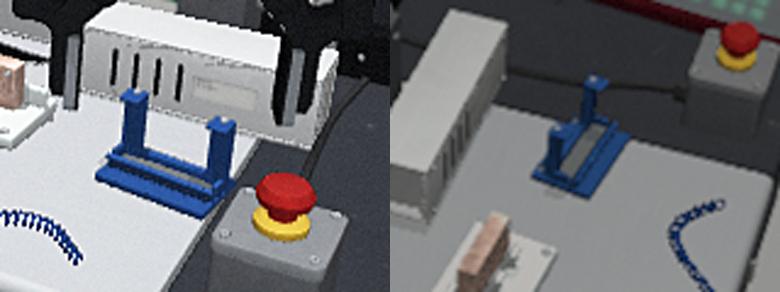

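Crop check: A's posts and base are clearly larger than B's, so A is the meant rack, with the lip toward the robot and the posts and hooks behind. The plate leans toward the robot and has a clear square window. Next I'll get the yaws from the side picture, then move over for wrist views.

```bash
python3 - <<'E'
from h import *
np.set_printoptions(precision=4,suppress=True)
for nm,a,b,z in [('rack front edge',(324.6,310),(356.9,267),0.01),('stand front',(303.3,385.4),(316.9,331.6),.012)]:
    p,q=atz('side',a,z),atz('side',b,z);d=p-q;print(nm,p,q,np.linalg.norm(d),np.degrees(np.arctan2(d[1],d[0]))-90)
K,rv,t=cal('wrist');R=cv2.Rodrigues(rv)[0];s=r.read_state();y=s['orientation'][2]
Rt=np.array([[np.cos(y),np.sin(y),0],[np.sin(y),-np.cos(y),0],[0,0,-1.]])
print('cam in tool',Rt.T@(-R.T@t-s['tcp_pos']),Rt.T@R.T)
E
```

```text
rack front edge [ 0.4774 -0.0041  0.01  ] [ 0.45   -0.1203  0.01  ] 0.11934250228836908 -13.279748090431838
stand front [0.4598 0.1491 0.012 ] [0.4746 0.0445 0.012 ] 0.1055405058898557 8.024227483624102
cam in tool [-0.0006 -0.0721 -0.129 ] [[ 1.     -0.0002 -0.    ]
 [ 0.0002  0.9594  0.282 ]
 [-0.     -0.282   0.9594]]
```

Call:
apply_moves(rows=[-3.3,-3.6,0,0,-3.3,-3.6,0,0,-3.3,-3.6,0,0,-3.3,-3.6,0,0,-3.3,-3.6,0,0,-3.3,-3.6,0,0,-3.3,-3.6,0,0,-3.3,-3.6,0,0,-3.3,-3.6,0,0,-3.3,-3.6,0,0,-3.3,-3.6,0,0,0,0,0,-8.5])

```text
clock: 2.1
tcp_pos: [0.4483, -0.0442, 0.2455]
orientation: [-3.139, 0.001, -1.03]
contact_force: [-0.9, -0.8, 0.0]
gripper_width: 1.001
```

Call:
apply_moves(rows=[0,0,0,-8.5,0,0,0,-8.5,0,0,0,-8.5,0,0,0,-8.5,0,0,0,-8.5,0,0,0,-8.5,0,0,0,-8.5,0,0,0,0])

```text
clock: 2.9
tcp_pos: [0.4465, -0.0492, 0.2454]
orientation: [3.141, -0.0, -0.002]
contact_force: [0.3, -1.0, -0.5]
gripper_width: 1.004
```

```bash
python3 - <<'E'
from h import *
np.set_printoptions(precision=4,suppress=True)
s=r.read_state();print(s['clock'],s['tcp_pos'],s['orientation'])
n='wrist'
print(cal(n))
im=optics.capture(n);cv2.imwrite(f'pics/w1.png',im)
for q in ['window_clamp','clamp_foot','rack','rack_groove','heater_insert']:
    print(n,q,[(np.round(d['uv'],1).tolist(),round(d['score'],2)) for d in nets.place_of(n,q)][:4])
E
```

```text
2.9 [ 0.4465 -0.0492  0.2454] [ 3.1415 -0.0003 -0.0025]
(array([[391.9173,   0.    , 313.2777],
       [  0.    , 391.9173, 241.1563],
       [  0.    ,   0.    ,   1.    ]]), array([-2.8565,  0.0036,  0.0019]), array([-0.4467, -0.0822,  0.3664]))
wrist window_clamp [([382.7, 24.3], 0.64)]
wrist clamp_foot [([388.2, 31.1], 0.87)]
wrist rack [([371.0, 232.1], 0.96)]
wrist rack_groove [([372.8, 232.5], 0.63)]
wrist heater_insert []
```

View pics/w1.png

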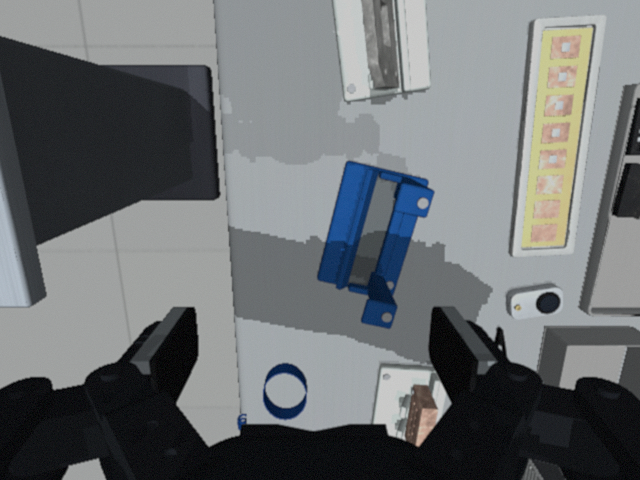

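```bash
python3 - <<'E'
import cv2
im=cv2.imread('pics/w1.png')
c=im[145:345,300:450];cv2.imwrite('pics/w1r.png',cv2.resize(c,None,fx=3,fy=3,interpolation=cv2.INTER_CUBIC)[:600])
E
```

```text
(no output)
```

View pics/w1r.png

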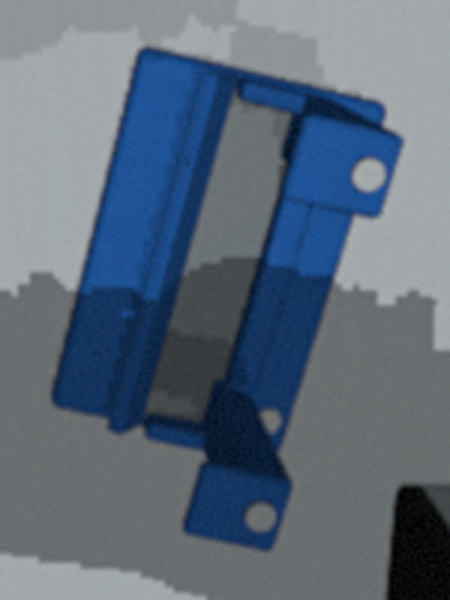

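Call:
apply_moves(rows=[0.8,-4,0,-4,0.8,-4,0,-4,0.8,-3.5,0,0,0,0,0,0,0,0,0,0])

```text
clock: 3.7
tcp_pos: [0.4629, 0.0674, 0.2452]
orientation: [3.141, 0.0, 0.139]
contact_force: [-0.2, 1.1, -0.4]
gripper_width: 0.999
```

```bash
python3 - <<'E'
from h import *
np.set_printoptions(precision=4,suppress=True)
s=r.read_state();print(s['clock'],s['tcp_pos'],s['orientation'])
n='wrist'
print(cal(n))
im=optics.capture(n);cv2.imwrite(f'pics/w2.png',im)
for q in ['window_clamp','clamp_foot','rack','rack_groove','heater_insert']:
    print(n,q,[(np.round(d['uv'],1).tolist(),round(d['score'],2)) for d in nets.place_of(n,q)][:4])
E
```

```text
3.7 [0.4629 0.0674 0.2452] [3.141  0.0002 0.1387]
(array([[391.9173,   0.    , 313.2777],
       [  0.    , 391.9173, 241.1563],
       [  0.    ,   0.    ,   1.    ]]), array([-2.8498, -0.198 , -0.0264]), array([-0.4678, -0.0335,  0.3808]))
wrist window_clamp [([359.2, 183.0], 0.73)]
wrist clamp_foot [([367.3, 177.9], 0.69)]
wrist rack [([331.5, 339.9], 0.73)]
wrist rack_groove [([331.1, 344.0], 0.74)]
wrist heater_insert []
```

View pics/w2.png

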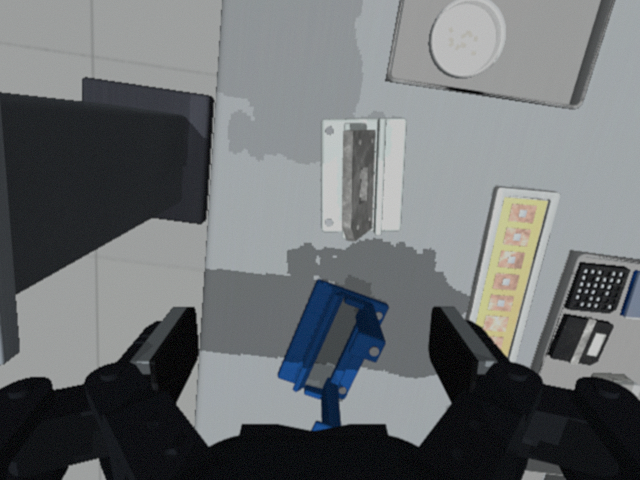

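```bash
cat > fit.py <<'E'
from h import *
from scipy.optimize import least_squares
def projc(c,P):
    K,rv,t=c;return cv2.projectPoints(np.array(P,float).reshape(-1,1,3),rv,t,K,None)[0].reshape(-1,2)
C1=(np.array([[391.9173,0,313.2777],[0,391.9173,241.1563],[0,0,1]]),np.array([-2.8565,.0036,.0019]),np.array([-.4467,-.0822,.3664]))
C2=(C1[0],np.array([-2.8498,-.198,-.0264]),np.array([-.4678,-.0335,.3808]))
def T(p,L):
    c,s=np.cos(p[2]),np.sin(p[2]);L=np.array(L,float)/1000
    return np.c_[p[0]+c*L[:,0]-s*L[:,1],p[1]+s*L[:,0]+c*L[:,1],L[:,2]]
E
python3 - <<'E'
from fit import *
np.set_printoptions(precision=4,suppress=True)
L=[(-40,61,10),(-40,-61,10),(-4,-37,86),(-4,-59,86),(-4,37,86),(-4,59,86)]
uv=np.array([(346.7,161),(317.7,279.3),(369,299.3),(361,322.7),(394.3,210.7),(401,182.3)])
f=lambda p:(projc(C1,T(p,L))-uv).ravel()
s=least_squares(f,[.51,-.077,-.23]);print(s.x,np.degrees(s.x[2]));print(f(s.x).reshape(-1,2))
im=cv2.imread('pics/w2.png')
c=im[105:250,310:420];cv2.imwrite('pics/w2p.png',cv2.resize(c,None,fx=4,fy=4,interpolation=cv2.INTER_CUBIC))
E
```

```text
[ 0.5027 -0.0748 -0.2225] -12.749466666227898
[[-0.0271 -1.2077]
 [-0.534   1.8791]
 [-0.5796 -0.2194]
 [ 0.5033  0.5171]
 [-0.5239 -0.0958]
 [ 1.0054 -0.4111]]
```

View pics/w2p.png

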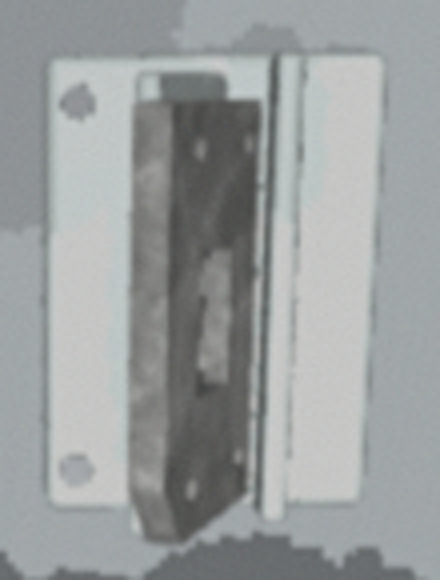

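```bash
python3 - <<'E'
from fit import *
np.set_printoptions(precision=4,suppress=True)
P=[(30,45,0),(30,-45,0),(-30,45,0),(-30,-45,0),(30,45,8),(30,-45,8)]
uv=np.array([(353,130),(356.25,240.5),(374.5,130),(372,229.25),(343.25,130),(346.25,240)])
def pts(p,a=None):
    a=p[4] if len(p)>4 else np.radians(25)
    u=np.array([-np.sin(a),0,np.cos(a)]);z=np.array([-np.cos(a),0,-np.sin(a)]);y=np.array([0,1,0])
    L=np.array([q[0]*u+q[1]*y+q[2]*z for q in P]);L[:,2]+=p[3]*1000
    return T(p[:3],L)
for n in (4,5):
    f=lambda p:(projc(C2,pts(p))-uv).ravel()
    s=least_squares(f,[.51,.097,.13,.04,.43][:n]);print(s.x,np.degrees(s.x[2:]));print(f(s.x).reshape(-1,2))
    a=s.x[4] if n>4 else np.radians(25)
    print('foot',pts(s.x)[2:4].mean(0),'top mid',pts(s.x)[[0,1,4,5]].mean(0))
# stand base
L=[(-38,52,12),(-38,-52,12),(38,52,12),(38,-52,12)]
uv2=np.array([(322.2,119),(322,230.5),(405.5,119.5),(400.5,231)])
g=lambda p:(projc(C2,T(p,L))-uv2).ravel()
s=least_squares(g,[.51,.097,.13]);print(s.x,np.degrees(s.x[2]),g(s.x).reshape(-1,2))
E
```

```text
[0.5045 0.0977 0.1735 0.0307] [9.9434 1.7615]
[[ 0.2386  0.7844]
 [-2.3349  1.3581]
 [ 0.8794 -0.9058]
 [ 2.4948 -4.0757]
 [ 0.3335  1.0714]
 [-1.2627  1.0141]]
foot [0.517  0.0999 0.0036] top mid [0.4884 0.0949 0.0562]
[0.504  0.0978 0.1741 0.0317 0.4003] [ 9.976   1.8186 22.9369]
[[ 0.9788  0.5474]
 [-1.5877  1.622 ]
 [-0.7242 -1.0574]
 [ 1.0492 -4.0749]
 [ 0.8958  0.8532]
 [-0.6757  1.3688]]
foot [0.5155 0.0998 0.0041] top mid [0.4888 0.0951 0.0578]
[0.504  0.1004 0.1443] 8.26893556960503 [[-1.1057 -0.5816]
 [-0.8869  1.8122]
 [ 1.8237 -1.6068]
 [ 0.1051  0.8969]]
```

```bash
python3 - <<'E'
from fit import *
np.set_printoptions(precision=4,suppress=True)
P=[(30,45,0),(30,-45,0),(-30,45,0),(30,45,8),(30,-45,8)]
uv=np.array([(353,130),(356.25,240.5),(374.5,130),(343.25,130),(346.25,240)])
def pts(p,h):
    a=np.radians(25)
    u=np.array([-np.sin(a),0,np.cos(a)]);z=np.array([-np.cos(a),0,-np.sin(a)]);y=np.array([0,1,0])
    L=np.array([q[0]*u+q[1]*y+q[2]*z for q in P]);L[:,2]+=h*1000
    return T(p[:3],L)
for h in (.036,.041,.045):
    f=lambda p:(projc(C2,pts(p,h))-uv).ravel()
    s=least_squares(f,[.51,.097,.13]);print(h,s.x,np.degrees(s.x[2:]),s.cost);print(f(s.x).reshape(-1,2))
    P2=pts(s.x,h);print('top mid',P2[[0,1,3,4]].mean(0))
n='wrist'
p=np.array([.503,.098]);
E
```

```text
0.036 [0.5043 0.099  0.1904] [10.9094] 7.354416806190187
[[-0.0747 -0.5893]
 [-0.7783  1.8458]
 [ 0.9501 -2.5987]
 [-0.1435 -0.1175]
 [ 0.1348  1.6232]]
top mid [0.4883 0.0959 0.0615]
0.041 [0.5037 0.0994 0.1904] [10.9115] 15.495857351437028
[[-0.0894 -1.2724]
 [-0.7483  2.9657]
 [ 1.2597 -3.2095]
 [-0.3213 -0.7848]
 [ 0.0252  2.7207]]
top mid [0.4877 0.0964 0.0665]
0.045 [0.5033 0.0998 0.1905] [10.9134] 25.10287993929473
[[-0.1014 -1.8339]
 [-0.7232  3.8884]
 [ 1.5139 -3.7094]
 [-0.4677 -1.3329]
 [-0.0644  3.6247]]
top mid [0.4873 0.0967 0.0705]
```

Call:
apply_moves(rows=[2.6,-1.2,2,-1,2.7,-1.2,2.5,0,0,0,4,0,0,0,0,0,0,0,0,0])

```text
clock: 4.5
tcp_pos: [0.5109, 0.0978, 0.1601]
orientation: [-3.142, 0.003, 0.154]
contact_force: [0.6, -0.4, -0.5]
gripper_width: 0.997
```

```bash
python3 - <<'E'
from h import *
np.set_printoptions(precision=5,suppress=True)
s=r.read_state();print(s['clock'],s['tcp_pos'],s['orientation'])
n='wrist'
print(cal(n)[1:])
im=optics.capture(n);cv2.imwrite(f'pics/w3.png',im)
for q in ['window_clamp','clamp_foot']:
    print(n,q,[(np.round(d['uv'],1).tolist(),round(d['score'],2)) for d in nets.place_of(n,q)][:4])
E
```

```text
4.5 [0.51086 0.09785 0.16011] [-3.14155  0.00276  0.154  ]
(array([-2.84878, -0.22033, -0.02586]), array([-0.51959,  0.0051 ,  0.30485]))
wrist window_clamp [([298.0, 238.3], 0.72)]
wrist clamp_foot [([310.2, 227.4], 0.77)]
```

View pics/w3.png

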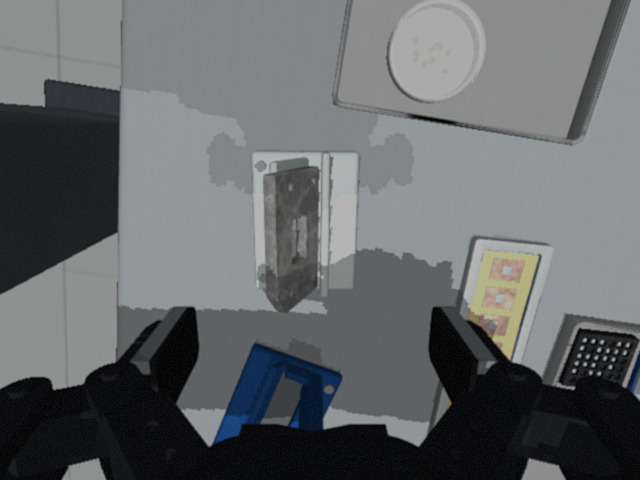

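```bash
python3 - <<'E'
import cv2
im=cv2.imread('pics/w3.png')
c=im[145:325,245:365];cv2.imwrite('pics/w3p.png',cv2.resize(c,None,fx=3.3333,fy=3.3333,interpolation=cv2.INTER_CUBIC))
E
```

```text
(no output)
```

View pics/w3p.png

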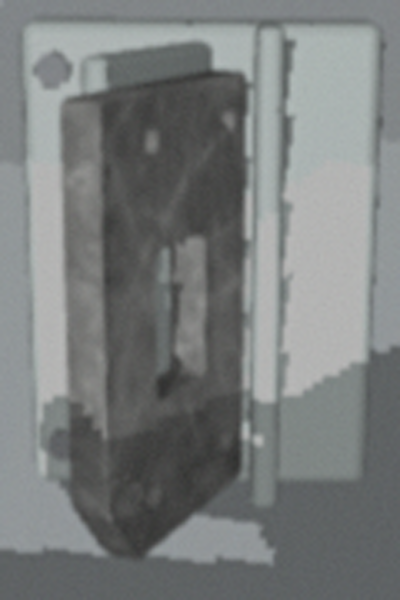

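```bash
python3 - <<'E'
from fit import *
np.set_printoptions(precision=4,suppress=True)
C3=(C1[0],np.array([-2.84878,-.22033,-.02586]),np.array([-.51959,.0051,.30485]))
P=[(30,45,0),(30,45,8),(-30,45,0),(-30,-45,0),(30,-45,0)]
uv=np.array([(275.6,174.1),(264,175.5),(318.5,166.6),(317.9,287.5),(284,310)])
def pts(p,P=P):
    a=np.radians(25)
    u=np.array([-np.sin(a),0,np.cos(a)]);z=np.array([-np.cos(a),0,-np.sin(a)]);y=np.array([0,1,0])
    L=np.array([q[0]*u+q[1]*y+q[2]*z for q in P]);L[:,2]+=p[3]*1000
    return T(p[:3],L)
for k in (4,5):
  f=lambda p:(projc(C3,pts(p))-uv)[:k].ravel()
  s=least_squares(f,[.51,.097,.13,.04]);print(s.x,np.degrees(s.x[2]),s.cost);print(f(s.x).reshape(-1,2),projc(C3,pts(s.x)))
  print(pts(s.x,[(-30,0,4),(30,0,4)]))
L=[(-38,52,12),(-38,-52,12),(38,52,12),(38,-52,12)]
uv2=np.array([(252,152),(256,289),(358.5,152.5),(353.5,289)])
g=lambda p:(projc(C3,T(p,L))-uv2).ravel()
s=least_squares(g,[.51,.097,.13]);print(s.x,np.degrees(s.x[2]),g(s.x).reshape(-1,2))
E
```

```text
[0.5019 0.0971 0.1429 0.0412] 8.188453896360139 2.4603184262952054
[[-0.1375  1.3896]
 [-0.7296 -0.8716]
 [ 1.145  -0.1198]
 [-0.0927 -0.5871]] [[275.4625 175.4896]
 [263.2704 174.6284]
 [319.645  166.4802]
 [317.8073 286.9129]
 [277.8002 320.6803]]
[[0.5109 0.0984 0.0123]
 [0.4858 0.0948 0.0667]]
[0.5024 0.0957 0.166  0.0281] 9.508305466545018 28.87224124773235
[[ 0.6589  1.6556]
 [ 0.7423 -0.2817]
 [-0.2331 -0.3037]
 [ 1.3423 -5.7766]
 [-2.4478  3.5539]] [[276.2589 175.7556]
 [264.7423 175.2183]
 [318.2669 166.2963]
 [319.2423 281.7234]
 [281.5522 313.5539]]
[[ 0.5113  0.0972 -0.0008]
 [ 0.4863  0.093   0.0536]]
[0.5042 0.1006 0.1469] 8.41585956563156 [[-1.9604 -1.2238]
 [-0.7405  1.0373]
 [ 1.6188 -0.9164]
 [ 1.1106  1.8306]]
```

Call:
apply_moves(rows=[0,0,4,0.6,0,0,4,0,0,0,2.4,0,0,0,0,0,0,0,0,0], grip=0, squeeze=20)

```text
clock: 5.15
tcp_pos: [0.513, 0.0983, 0.0579]
orientation: [3.141, -0.002, 0.144]
contact_force: [0.4, -0.0, 0.7]
gripper_width: 1.0
```

Call:
apply_moves(rows=[0,0,0,0,0,0,0,0,0,0,0,0], grip=110)

```text
clock: 5.45
tcp_pos: [0.5131, 0.0985, 0.0577]
orientation: [3.141, -0.003, 0.144]
contact_force: [-0.7, -0.1, -0.1]
gripper_width: 0.569
```

```bash
python3 - <<'E'
from h import *
np.set_printoptions(precision=5,suppress=True)
s=r.read_state();print(s['clock'],s['tcp_pos'],s['orientation'],s['contact_force'],s['gripper_width'])
W=optics.capture('wrist');S=optics.capture('scene');D=optics.capture('side')
cv2.imwrite('pics/g1.png',np.hstack([W[::1,100:500],cv2.resize(np.vstack([S[160:300,140:340],D[270:410,210:410]]),(343,480))]))
E
```

```text
5.45 [0.51314 0.0985  0.05773] [ 3.14128 -0.00275  0.14444] [-0.67771 -0.09577 -0.07177] 0.5687950581366138
```

View pics/g1.png

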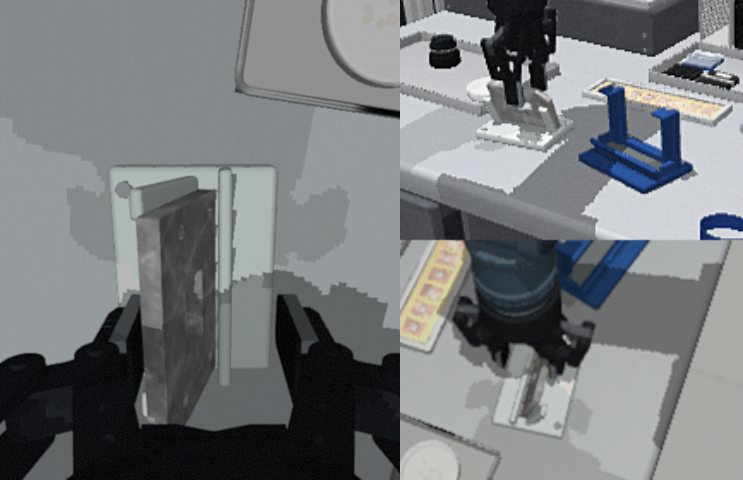

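The plate is between the open jaws, with the front pad just at its upper edge. I'll close in stages.

Call:
apply_moves(rows=[0,0,0,0,0,0,0,0,0,0,0,0], grip=170)

```text
clock: 5.9
tcp_pos: [0.5119, 0.0984, 0.0562]
orientation: [3.141, 0.0, 0.144]
contact_force: [-0.3, 0.4, 0.1]
gripper_width: 0.337
```

Call:
apply_moves(rows=[0,0,0,0,0,0,0,0,0,0,0,0,0,0,0,0], grip=255)

```text
clock: 6.3
tcp_pos: [0.5115, 0.0984, 0.0561]
orientation: [3.142, 0.001, 0.144]
contact_force: [-0.9, -1.0, 0.2]
gripper_width: 0.09
```

```bash
cat > look.py <<'E'
from h import *
import sys
np.set_printoptions(precision=5,suppress=True)
s=r.read_state();print(s['clock'],s['tcp_pos'],s['orientation'],s['contact_force'],s['gripper_width'])
print(cal('wrist')[1:])
W=optics.capture('wrist');S=optics.capture('scene');D=optics.capture('side')
for n,i in zip('wsd',(W,S,D)): cv2.imwrite(f'pics/{sys.argv[1]}_{n}.png',i)
sx,sy,dx,dy=map(int,sys.argv[2:6])
cv2.imwrite(f'pics/{sys.argv[1]}.png',np.hstack([W[::1,100:500],cv2.resize(np.vstack([S[sy:sy+140,sx:sx+200],D[dy:dy+140,dx:dx+200]]),(343,480),interpolation=cv2.INTER_CUBIC)]))
E
python3 look.py g2 140 160 210 270
```

```text
6.3 [0.51146 0.09837 0.05611] [3.14151 0.00088 0.14442] [-0.91002 -0.95755  0.15578] 0.0899182821648121
(array([-2.84969, -0.20632, -0.02661]), array([-0.52058,  0.03976,  0.20563]))
```

View pics/g2.png

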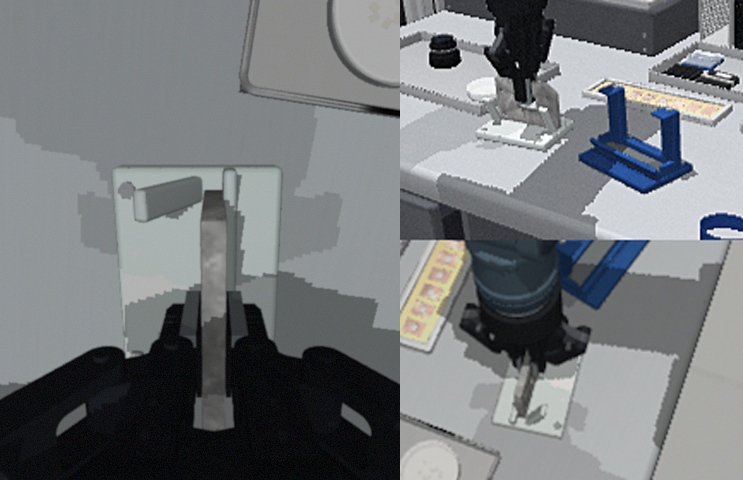

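Gripped and straightened to upright in the pads, opening 7.6 mm against an 8 mm plate. Lifting.

Call:
apply_moves(rows=[0,0,-1,0,0,0,-2,0,0,0,-3,0,0,0,-4,0,0,0,-3,0,0,0,0,0,0,0,0,0], squeeze=30)

```text
clock: 7.15
tcp_pos: [0.5129, 0.0985, 0.1874]
orientation: [3.141, -0.003, 0.144]
contact_force: [-0.5, -0.3, -1.6]
gripper_width: 0.084
```

```bash
python3 look.py g3 140 120 210 230
```

```text
7.15 [0.51291 0.09855 0.18738] [ 3.14134 -0.00297  0.14443] [-0.49897 -0.33001 -1.6403 ] 0.0844855761376197
(array([-2.84984, -0.20553, -0.0321 ]), array([-0.52249,  0.00337,  0.32965]))
```

View pics/g3.png

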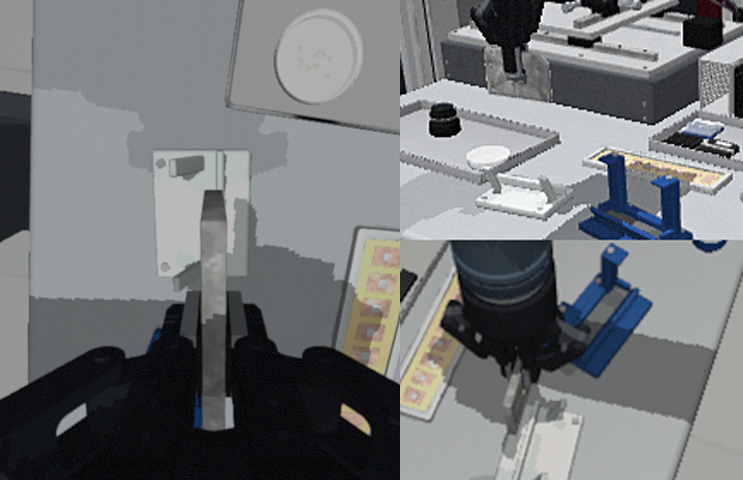

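```bash
python3 - <<'E'
from h import *
np.set_printoptions(precision=1,suppress=True)
y=.1444;p=np.array([.5129,.0985,.1874])
Rt=np.array([[np.cos(y),np.sin(y),0],[np.sin(y),-np.cos(y),0],[0,0,-1.]])
out=[]
for n,f,(cx,cy) in (('scene','pics/g3_s.png',(175,120)),('side','pics/g3_d.png',(215,300)),('wrist','pics/g3_w.png',(240,160))):
    im=cv2.imread(f);w,h=(120,120) if n!='wrist' else (160,160);k=400/w if n!='wrist' else 400/160
    c=cv2.resize(im[cy:cy+h,cx:cx+w],(400,400),interpolation=cv2.INTER_CUBIC)
    L=[(x,yy,z) for x in(-4,4) for yy in(-45,45) for z in(-16.4,43.6)]
    q=proj(n,[p+Rt@(np.array(l)/1000) for l in L])
    for a in q: cv2.circle(c,tuple(int(v) for v in (a-(cx,cy))*k),3,(0,0,255),1)
    out.append(c)
cv2.imwrite('pics/v3.png',np.hstack(out[:2]));cv2.imwrite('pics/v3w.png',out[2])
E
```

View pics/v3.png

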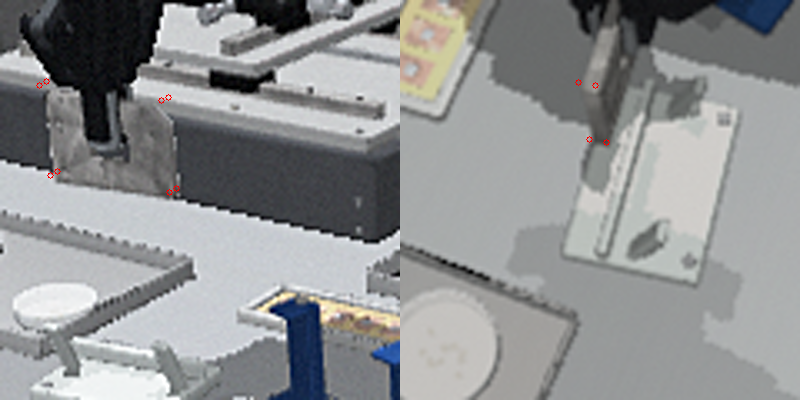

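View pics/v3w.png

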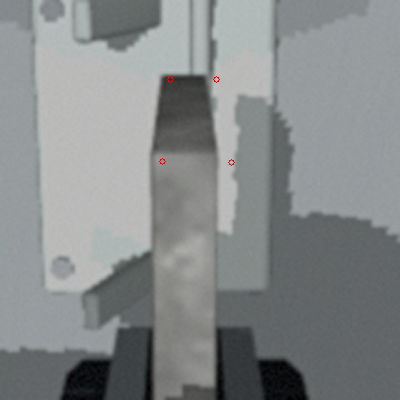

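Call:
apply_moves(rows=[-0.7,2.1,0,0,-1,3.6,0,0,-1,3.6,0,0,-1,3.6,0,0,-1,3.6,0,0,0,0,0,7,0,0,0,7,0,0,0,7,0,0,0,0,0,0,0,0])

```text
clock: 8.3
tcp_pos: [0.4885, -0.0714, 0.1853]
orientation: [3.142, 0.002, -0.22]
contact_force: [0.3, -0.2, -1.0]
gripper_width: 0.091
```

```bash
python3 look.py g4 200 130 250 160
```

```text
8.3 [ 0.48847 -0.0714   0.1853 ] [ 3.14159  0.002   -0.21956] [ 0.28621 -0.21952 -1.00961] 0.09107843391322958
(array([-2.8409 ,  0.31273,  0.0494 ]), array([-0.49179,  0.01581,  0.33372]))
```

View pics/g4.png

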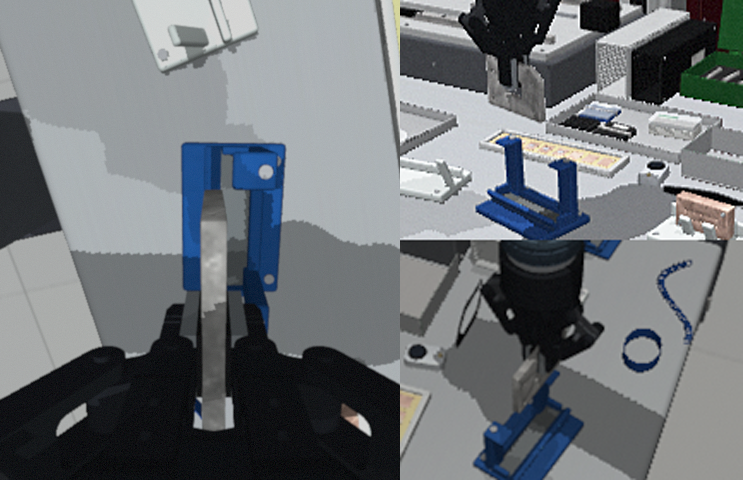

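View pics/g4_w.png

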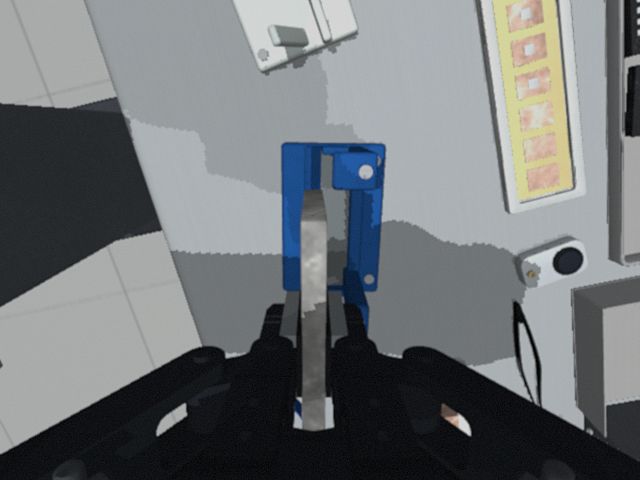

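```bash
python3 - <<'E'
from fit import *
np.set_printoptions(precision=4,suppress=True)
im=cv2.imread('pics/g4_w.png');cv2.imwrite('pics/g4z.png',cv2.resize(im[130:310,265:405],None,fx=3.3,fy=3.3,interpolation=cv2.INTER_CUBIC))
C4=(C1[0],np.array([-2.8409,.31273,.0494]),np.array([-.49179,.01581,.33372]))
L=[(-40,61,10),(40,61,10),(40,-61,10),(-40,-61,10),(-4,59,86),(-4,37,86)]
uv=np.array([(282.5,143),(385,144),(377.5,291.5),(283.5,290.5),(333,153),(333,187)])
f=lambda p:(projc(C4,T(p,L))-uv).ravel()
s=least_squares(f,[.5027,-.0748,-.22]);print(s.x,np.degrees(s.x[2]));print(f(s.x).reshape(-1,2))
E
```

```text
[ 0.5026 -0.0749 -0.2288] -13.107809958125843
[[-1.6115 -1.1412]
 [ 2.095  -1.1378]
 [ 0.5927  0.8392]
 [-0.5508  0.9245]
 [ 0.2326 -1.8116]
 [-0.6473  2.7442]]
```

View pics/g4z.png

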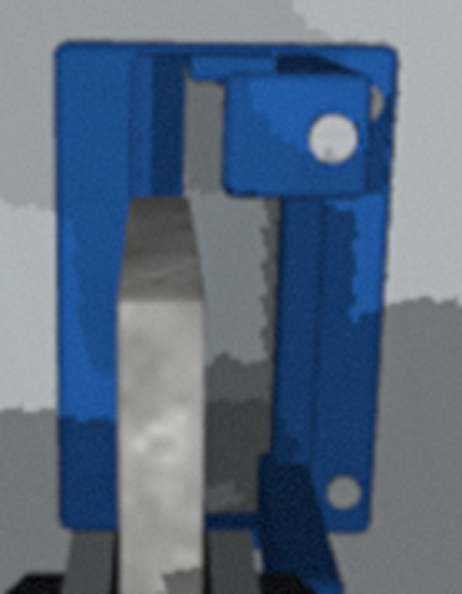

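Call:
apply_moves(rows=[0.3,0,1,0.4,0,0,3,0,0,0,3,0,0,0,2,0,0,0,1.4,0,0,0,0,0,0,0,0,0])

```text
clock: 9.15
tcp_pos: [0.4919, -0.0722, 0.082]
orientation: [3.142, 0.001, -0.229]
contact_force: [0.5, -0.5, -0.6]
gripper_width: 0.085
```

```bash
python3 look.py g5 200 170 250 200
```

```text
9.15 [ 0.49193 -0.07216  0.08203] [ 3.14156  0.00073 -0.2288 ] [ 0.49729 -0.47739 -0.6122 ] 0.08515006874754324
(array([-2.8393 ,  0.32613,  0.04944]), array([-0.4954 ,  0.04942,  0.23532]))
```

View pics/g5.png

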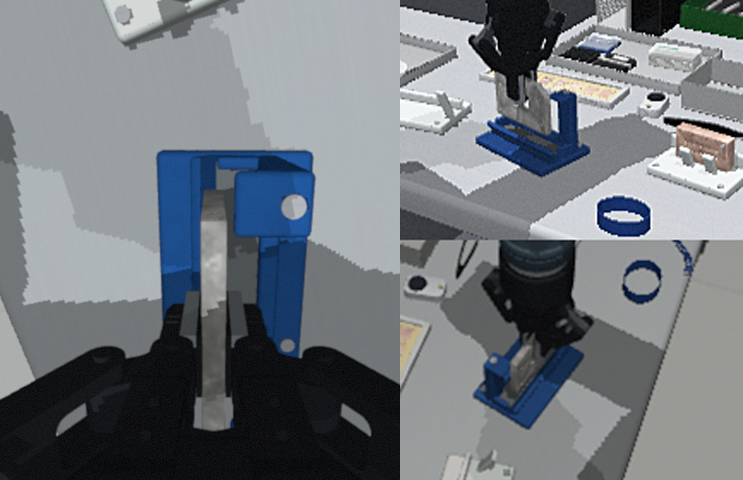

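Call:
apply_moves(rows=[0,0,0.3,0,0,0,0.3,0,0,0,0.2,0,0,0,0,0])

```text
clock: 9.7
tcp_pos: [0.4918, -0.0722, 0.0739]
orientation: [3.142, 0.001, -0.229]
contact_force: [-0.6, 1.2, -1.3]
gripper_width: 0.087
```

Call:
apply_moves(rows=[0,0,0.2,0,0,0,0.1,0,0,0,0,0])

```text
clock: 10.0
tcp_pos: [0.492, -0.0722, 0.0711]
orientation: [3.142, 0.0, -0.229]
contact_force: [-0.3, -0.3, -0.4]
gripper_width: 0.087
```

Call:
apply_moves(rows=[0,0,0.2,0,0,0,0.1,0,0,0,0,0])

```text
clock: 10.3
tcp_pos: [0.4919, -0.0722, 0.0681]
orientation: [3.142, 0.0, -0.229]
contact_force: [-0.4, 0.6, -1.9]
gripper_width: 0.089
```

```bash
python3 look.py g6 200 170 250 200; python3 -c "
import cv2,numpy as np
a=cv2.imread('pics/g6_s.png')[200:300,230:330];b=cv2.imread('pics/g6_d.png')[240:340,280:380]
cv2.imwrite('pics/g6z.png',cv2.resize(np.hstack([a,b]),None,fx=4,fy=4,interpolation=cv2.INTER_CUBIC))"
```

```text
10.3 [ 0.49191 -0.07223  0.06808] [ 3.14151  0.00037 -0.22908] [-0.41446  0.63951 -1.88051] 0.08939648936496836
(array([-2.8392,  0.3266,  0.0489]), array([-0.49547,  0.05347,  0.22176]))
```

View pics/g6z.png

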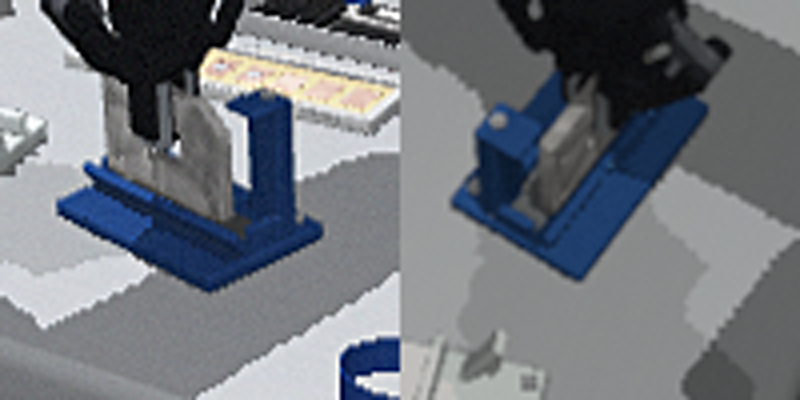

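The plate is in front of the hooks and its foot is already behind the lip. Lowering to contact.

Call:
apply_moves(rows=[0,0,0.15,0,0,0,0.15,0,0,0,0,0])

```text
clock: 10.75
tcp_pos: [0.4922, -0.0723, 0.0652]
orientation: [3.142, -0.0, -0.229]
contact_force: [0.6, -0.4, -1.1]
gripper_width: 0.088
```

Call:
apply_moves(rows=[0,0,0.15,0,0,0,0.15,0,0,0,0,0])

```text
clock: 11.05
tcp_pos: [0.4935, -0.0727, 0.0629]
orientation: [3.141, -0.003, -0.229]
contact_force: [3.5, -1.5, -0.1]
gripper_width: 0.088
```

Contact felt: +3.5 N in x, foot on the lip slope. I'll open the jaws to about 20 mm to loosen the plate, then ease back so it leans on the front finger.

Call:
apply_moves(rows=[0,0,0,0,0,0,0,0,-0.3,0,0,0,-0.3,0,0,0,-0.3,0,0,0,-0.2,0,0,0,0,0,0,0,0,0,0,0], grip=195, squeeze=20)

```text
clock: 11.85
tcp_pos: [0.4813, -0.0698, 0.0623]
orientation: [3.142, -0.0, -0.229]
contact_force: [-0.7, -0.0, -0.6]
gripper_width: 0.237
```

```bash
python3 look.py g7 200 170 250 200; python3 -c "
import cv2,numpy as np
a=cv2.imread('pics/g7_s.png')[200:300,230:330];b=cv2.imread('pics/g7_d.png')[240:340,280:380]
cv2.imwrite('pics/g7z.png',cv2.resize(np.hstack([a,b]),None,fx=4,fy=4,interpolation=cv2.INTER_CUBIC))"
```

```text
11.85 [ 0.48134 -0.06978  0.06234] [ 3.14152 -0.00013 -0.22909] [-0.70235 -0.00683 -0.60702] 0.23745774290675395
(array([-2.83914,  0.32667,  0.04832]), array([-0.48461,  0.05515,  0.21603]))
```

View pics/g7z.png

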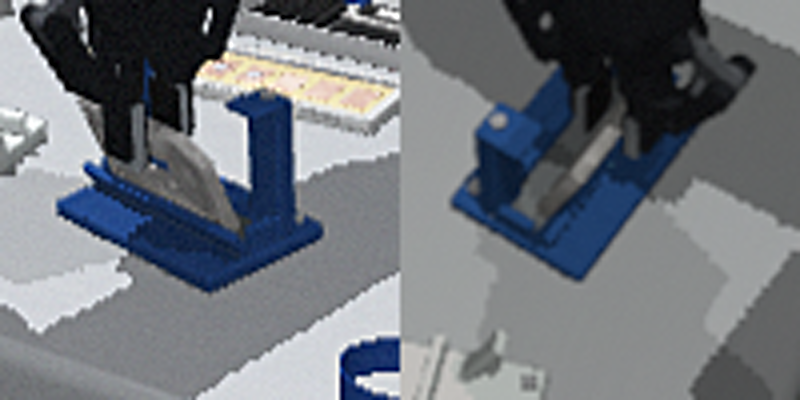

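View pics/g7_w.png

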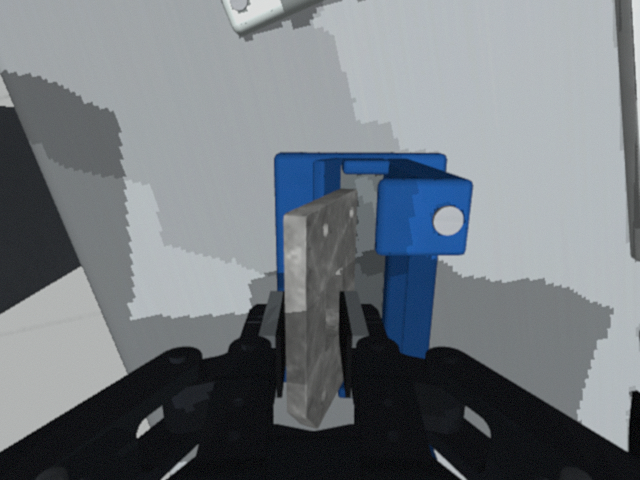

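```bash
python3 - <<'E'
from fit import *
np.set_printoptions(precision=4,suppress=True)
im=cv2.imread('pics/g7_w.png');cv2.imwrite('pics/g7w.png',cv2.resize(im[150:450,250:450],None,fx=2,fy=2,interpolation=cv2.INTER_CUBIC))
C=(C1[0],np.array([-2.83914,.32667,.04832]),np.array([-.48461,.05515,.21603]))
P=[(30,45,0),(30,45,8),(-30,45,0)]
uv=np.array([(303,213),(284.5,216),(356,190)])
def pts(p,P=P):
    a=p[3]
    u=np.array([-np.sin(a),0,np.cos(a)]);z=np.array([-np.cos(a),0,-np.sin(a)]);y=np.array([0,1,0])
    L=np.array([q[0]*u+q[1]*y+q[2]*z for q in P]);L[:,2]+=p[2]*1000
    return T([p[0],p[1],-.2288],L)
f=lambda p:(projc(C,pts(p))-uv).ravel()
s=least_squares(f,[.495,-.073,.04,.4]);print(s.x,np.degrees(s.x[3]),f(s.x))
ft=pts(s.x,[(-30,0,4)])[0];d=ft-[.5026,-.0749,0];c,n=np.cos(-.2288),np.sin(-.2288);print('foot in rack',d[0]*c+d[1]*n,-d[0]*n+d[1]*c,d[2])
E
```

```text
[ 0.4892 -0.0748  0.0271  0.4167] 23.87700503858193 [ 0.7022  2.1454 -0.6452 -2.7841 -0.0978  0.7956]
foot in rack -0.004575588649276324 -0.002977846633240306 -0.0019071684932177
```

View pics/g7w.png

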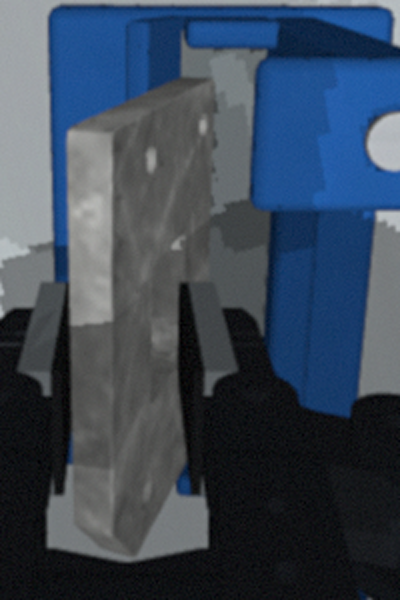

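Leaning about 24°, foot at rack x ≈ -4.6 mm and y ≈ -3 mm, seated at the bottom of the lip. Now the front finger pushes it upright.

Call:
apply_moves(rows=[0.2,0,0,0,0.4,0,0,0,0.4,0,0,0,0.4,0,0,0,0.4,0,0,0,0.4,0,0,0,0.3,0,0,0,0.2,0,0,0,0,0,0,0])

```text
clock: 12.9
tcp_pos: [0.508, -0.076, 0.0623]
orientation: [3.141, -0.0, -0.229]
contact_force: [-0.8, -1.3, -0.6]
gripper_width: 0.239
```

```bash
python3 look.py g8 200 170 250 200; python3 -c "
import cv2,numpy as np
a=cv2.imread('pics/g8_s.png')[200:300,230:330];b=cv2.imread('pics/g8_d.png')[240:340,280:380]
c=cv2.imread('pics/g8_w.png')[150:450,240:440]
cv2.imwrite('pics/g8z.png',np.hstack([cv2.resize(np.vstack([a,b]),None,fx=3,fy=3,interpolation=cv2.INTER_CUBIC),cv2.resize(c,None,fx=2,fy=2)]))"
```

```text
12.9 [ 0.50799 -0.076    0.0623 ] [ 3.14147 -0.00026 -0.22908] [-0.79706 -1.28665 -0.55255] 0.23945063194367563
(array([-2.8391,  0.3267,  0.0481]), array([-0.512  ,  0.05516,  0.21594]))
```

View pics/g8z.png

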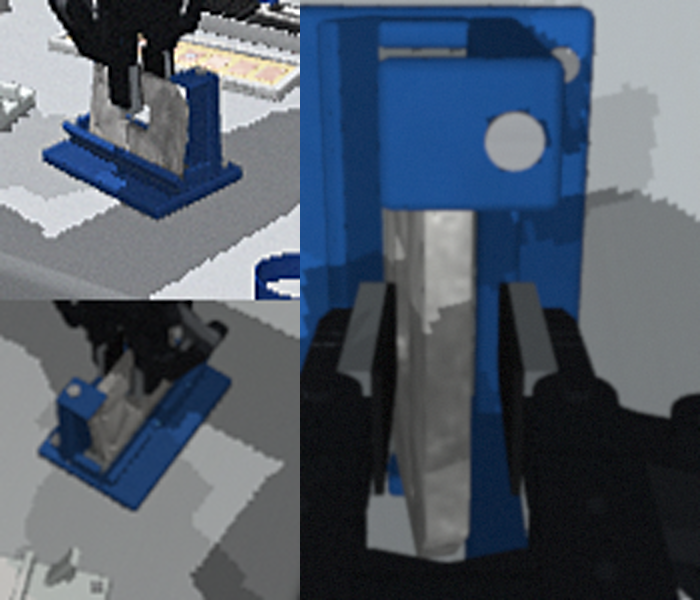

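It is past upright now: the top rests on the posts, but the foot is still a little forward, so the plate leans back slightly. I'll lower the front finger and push the bottom back too.

Call:
apply_moves(rows=[-0.4,0,0,0,0,0,0.4,0,0,0,0.4,0,0,0,0.4,0,0.3,0,0,0,0.3,0,0,0,0.2,0,0,0,0.1,0,0,0,0,0,0,0])

```text
clock: 13.95
tcp_pos: [0.5128, -0.0771, 0.0503]
orientation: [3.142, -0.0, -0.229]
contact_force: [-0.4, -0.8, -0.9]
gripper_width: 0.233
```

```bash
cat > l2.sh <<'E'
python3 look.py $1 200 170 250 200; python3 -c "
import cv2,numpy as np
a=cv2.imread('pics/$1_s.png')[200:300,230:330];b=cv2.imread('pics/$1_d.png')[240:340,280:380]
c=cv2.imread('pics/$1_w.png')[150:450,240:440]
cv2.imwrite('pics/$1z.png',np.hstack([cv2.resize(np.vstack([a,b]),None,fx=3,fy=3,interpolation=cv2.INTER_CUBIC),cv2.resize(c,None,fx=2,fy=2)]))"
E
bash l2.sh g9
```

```text
13.95 [ 0.51279 -0.0771   0.05032] [ 3.14153 -0.0002  -0.22908] [-0.44326 -0.79021 -0.86916] 0.23251228576772068
(array([-2.83911,  0.32669,  0.04816]), array([-0.51694,  0.05853,  0.20448]))
```

View pics/g9z.png

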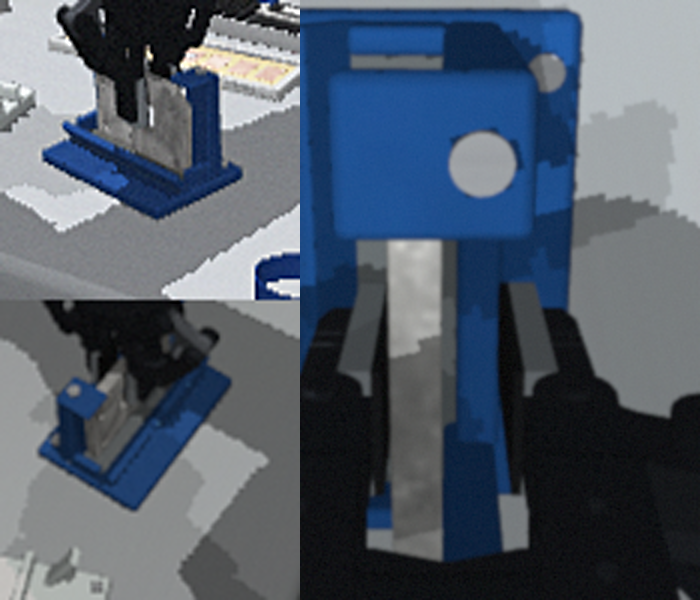

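Call:
apply_moves(rows=[0.15,0,0,0,0.15,0,0,0,0.1,0,0,0,0,0,0,0])

```text
clock: 14.5
tcp_pos: [0.5139, -0.0773, 0.0498]
orientation: [3.141, 0.005, -0.229]
contact_force: [-6.6, 1.4, 4.7]
gripper_width: 0.236
```

```bash
bash l2.sh g10
```

```text
14.5 [ 0.51386 -0.0773   0.04981] [ 3.14139  0.00489 -0.22911] [-6.56709  1.35975  4.74519] 0.2361451888609045
(array([-2.83957,  0.32576,  0.05552]), array([-0.51775,  0.05799,  0.20656]))
```

View pics/g10z.png

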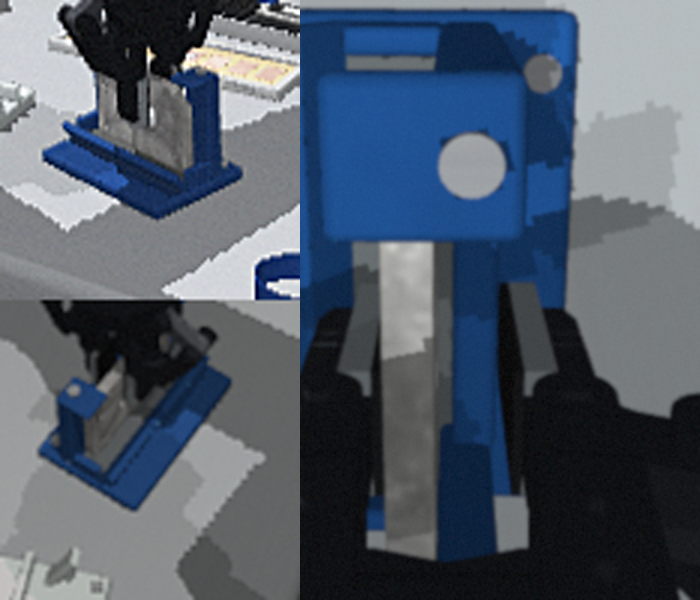

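It is firmly against the posts (6.6 N reaction). Backing off and rising clear.

Call:
apply_moves(rows=[-0.3,0,0,0,-0.3,0,0,0,0,0,0,0,0,0,-0.8,0,0,0,-1.5,0,0,0,-2,0,0,0,-3,0,0,0,-4,0,0,0,-3,0,0,0,0,0,0,0,0,0])

```text
clock: 15.75
tcp_pos: [0.5117, -0.0769, 0.1945]
orientation: [3.141, -0.003, -0.229]
contact_force: [-0.6, -0.3, -0.8]
gripper_width: 0.234
```

```bash
bash l2.sh g11
```

```text
15.75 [ 0.51165 -0.07686  0.19454] [ 3.1414  -0.00324 -0.22904] [-0.60513 -0.31731 -0.81295] 0.23351398054037478
(array([-2.83866,  0.32725,  0.04392]), array([-0.51623,  0.01833,  0.34137]))
```

View pics/g11z.png

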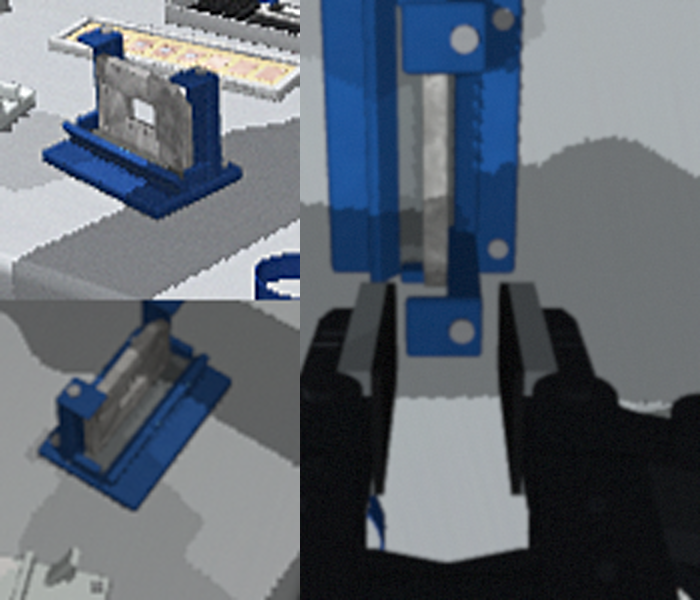

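View pics/g11_s.png

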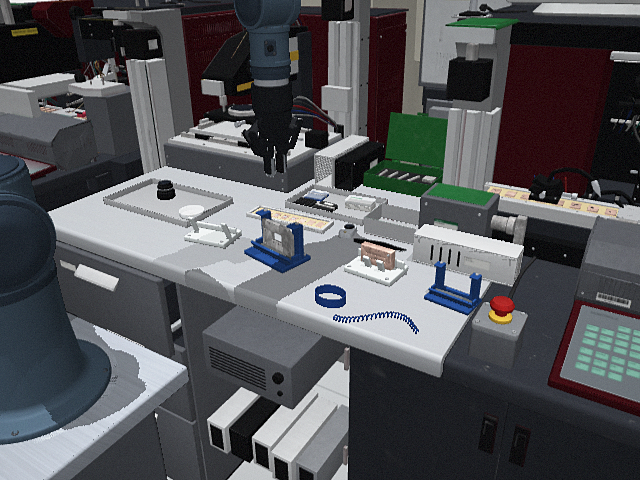

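```bash
python3 - <<'E'
from fit import *
out=[]
for n,f,(cx,cy) in (('scene','pics/g11_s.png',(230,195)),('side','pics/g11_d.png',(275,230))):
    im=cv2.imread(f);k=4
    c=cv2.resize(im[cy:cy+90,cx:cx+100],None,fx=k,fy=k,interpolation=cv2.INTER_CUBIC)
    q=proj(n,T([.5026,-.0749,-.2288],[(2,a,z) for a in(-45,45) for z in(13,73)]))
    for a in q: cv2.circle(c,tuple(int(v) for v in (a-(cx,cy))*k),3,(0,0,255),1)
    out.append(c)
cv2.imwrite('pics/v11.png',np.hstack(out))
for n in('scene','side'):
    optics.capture(n)
    for q in ['window_clamp','clamp_foot','heater_insert']: print(n,q,[(np.round(d['uv'],1).tolist(),round(d['score'],2)) for d in nets.place_of(n,q)][:2])
E
```

```text
scene window_clamp [([282.9, 239.4], 0.7)]
scene clamp_foot [([278.8, 252.1], 0.66)]
scene heater_insert [([381.3, 255.9], 0.9)]
side window_clamp [([315.9, 267.9], 0.71)]
side clamp_foot [([321.2, 273.9], 0.9)]
side heater_insert []
```

View pics/v11.png

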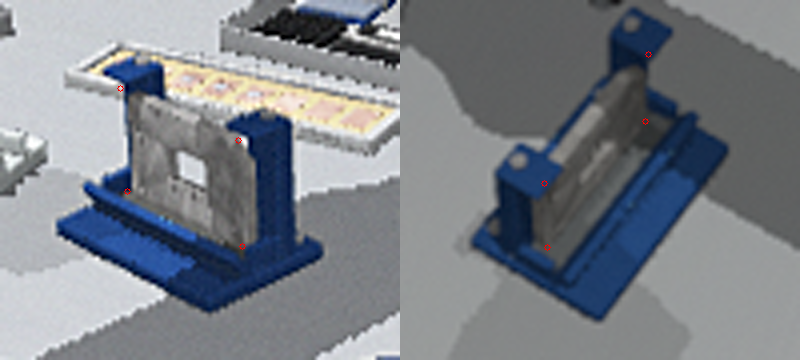

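```bash
python3 - <<'E'
from h import *
print(order.close_job())
E
```

```text
the job is handed in; nothing more can be done
None
```

The window clamp is in the larger blue rack (scene pixel 277,245). It stands upright against the two posts with its lower edge in the groove. I handed the job in at about 16 s of the 40 s; no verdict is reported.

- **How it was done:** The moves keep the tool pointing down, so gripping the plate stood it upright in the pads. I lowered it in front of the hooks until its lower edge touched the lip slope. Then I opened the jaws to about 20 mm so it leaned on the front finger, and pushed it up under the hooks. That push left its foot slightly forward, so I pushed the lower part back as well.
- **On-the-way condition:** The wrist picture gave a lean of about 24°, with the lower edge at rack x ≈ -4.6 mm and y ≈ -3 mm. The same fit put the foot at z ≈ -2 mm, below the groove floor. That cannot be right, so I took the height from the geometry instead: the finger position and lean put the foot on the floor.
- **Final state:** The final pictures show the plate upright against the posts, with the gripper clear and about 0.19 m above the work surface.
- **Disagreement:** The last overlay was about 3 pixels off in the scene and side pictures. That may mean the plate sits a few mm to one side along the groove; the limit is 16 mm.
- **Copper insert:** It is detected within about 2 pixels of its starting place in the scene picture. The side network missed it in the last check.

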